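# Make up the tea tray and the roast tray

### The arm

A 6-joint arm with a two-finger parallel gripper is mounted at the origin on a cart in front of the work surface, level with it; the furniture and walls round the work are solid. World frame = base frame: x ahead of the robot, y to its left, z up, the work surface at z = 0. Lengths are in m, angles in rad, forces in N, time in s.
With the tool pointing down it reaches from about 0.3 to 0.875 m from the base axis. Payload 6.4 kg.
Tool frame: the origin (TCP) lies at the very end of the fingers, on their centre line; the grasp point (between the pads) lies arm.grip_point_offset behind it (arm.grip_point_offset is the distance from the TCP to the grasp point, in m); z points along the fingers, y is the line along which they close (so a half turn about z gives the same grasp; the last joint's range is limited). The gripper opens to 85 mm and grips with 20 to 120 N. Pads are 22 mm wide; open, the fingers measure 114 mm over their backs; the gripper's body (76 mm by 85 mm) begins 54 mm behind the grasp point. The pads swing forward as they close: fully open they stand 13 mm farther back than shut.
Start: joints at [-1.347, 0.181, 1.607, -0, 1.354, -0.206], TCP at [0.24, -0.523, 0.204] pointing down, gripper open.
Joint ranges: [-2.99, 2.99], [-0.89, 2.07], [0.3, 2.58], [-1.14, 4.28], [0, 2.63], [-3.12, 3.12]. Speed limits (rad/s): [2.57, 2.57, 3.01, 3.14, 3.14, 3.14].

### API

Orientations are given as a unit quaternion [x, y, z, w].
In Python, from bench import arm gives the robot as it stands.
- The arm moves only by the tool jog_arm, never from a script. Its argument "targets" is a list that holds one entry, the list of rows, each a list of 6 numbers: the shift along the tool's x, y, z scaled (see below), then the turn, a rotation vector about the tool's x, y, z scaled (see below). A call has 1 to 5 rows; each row is the pose to reach, as a shift and turn from the pose commanded when the call began, along the tool's axes at that moment, turning the shorter way round; what a row does not reach only later rows make up. The controller multiplies each number of a shift by 0.3 m and each number of a turn by 180 degrees. A row lasts 1/12 s, in which the tool goes at most 41.7 mm and 7.16 degrees, less where a joint would pass 70% of its speed; a pose out of reach is approached as far as the arm can. A call with a number of a shift or a turn outside -1 to 1 is refused whole. A call with a gripper value outside its range is refused whole. "claw" is the closure, from 0 (fully open) to 1 (shut), set as the call begins (left out, the last holds). The fingers move at their own pace and stop on an object; "grip_force" is the grip in N (left out, the last holds). Time passes only in rows, so rows that repeat a pose let the fingers close. It gives the time, the measured TCP pose, the force, the opening and the grip force at its end, in the units of the state.
- arm.sense(): the state, without advancing time (a new reading comes with each control period).
- arm.get_image(name): name is "scene" or "top"; returns the picture (480x640x3 uint8, blue, green, red); there is no depth.
- arm.camera_model(name): a dict with "fx", "fy", "cx", "cy" (pixels), "distortion" ([k1, k2, p1, p2, k3] as OpenCV has them; the pictures are not rectified), "rvec" (rotation vector, rad) and "tvec" (3), from world to camera coordinates, as OpenCV has them. Camera axes: x right, y down, z forward; pixel columns grow to the right and rows downward; lengths in m; the calibration is good to about 2 mm. A picture is of the moment at which its call begins. camera_model takes no time and is no camera call.
- arm.finish_job(): hands the job in; it is judged then, once.
The state is a dict: "clock": time; "q": joint angles; "joint_vel": joint speeds; "effort": joint torques, N m; "ee_pos": TCP position; "eef_rot": TCP orientation; "ft_force": force on the tool from outside, world axes, zero at the start; "moment": the same for the moment, N m; "gripper_width": opening from 0.0 (shut) to 1.0 (fully open); "grasp_force": force on a finger pad.
Only numpy, scipy, OpenCV 4.12 (cv2) and the standard library are available. Lean on these libraries where they do the work, as an engineer would, in place of code of your own. Each camera call takes 0.05 s, during which the arm holds its last target. There are 200 camera calls.

### The job

Make up two trays from the row of things at the front of the worktop: the honey jar and the lemon go in the round tray, one on each side of its rib, and the salt shaker and the garlic bulb go in the oblong tray, one in each compartment. Either side and either compartment will do, but everything must sit on the tray's floor inside the rim, the jar and the shaker upright and the garlic on its root. Leave the spice jar, the onion and the mug where they stand.

Things in the scene. Friction and masses are not known exactly. Their poses are not given: they have to be found in the camera images.
- round_tray: Round brown wooden tray, 200 mm across, 12 mm high, fixed to the worktop. Origin at the centre of its underside, z up. Inside, a flat floor 5 mm above the worktop, 95 mm in radius, within a lip 5 mm thick that ends 12 mm above the worktop. One straight rib, 6 mm thick and as high as the lip, runs through the centre along the tray's x axis and divides it into two half-moons, on its +y and -y sides; the roomiest spot of each is 47 mm from the centre along y.
- oblong_tray: Oblong pale wooden tray, 183 x 94 mm, 12 mm high, long side along its x axis, fixed to the worktop. Origin at the centre of its underside, z up. Walls 5 mm thick and one 5 mm cross wall in the middle, all 12 mm high, make two compartments, each 84 x 84 mm inside with a floor 5 mm above the worktop; their centres are 44.5 mm from the origin along +x and -x.
- honey_jar: Glass jar of honey with a black lid, 64 mm in diameter, 99 mm tall, 0.2 to 0.45 kg, standing. Origin at the centre of its underside, z up its axis. Jar, lemon, garlic, shaker and spice jar stand about 95 mm apart, in changing order, in one row nearest the robot; the row runs along the worktop, at 120 degrees from +x, and there is most room for fingers across it (30 degrees from +x).
- lemon: Yellow lemon, 78 mm long (along its x axis), 55 mm wide (y), 56 mm high, about 0.1 kg, lying on its side. Origin at its underside, below its middle, as it lies at the start; it moves round with the lemon if that rolls.
- garlic: Whitish pink garlic bulb, 60 x 57 mm across, 58 mm high with a thin tip at the top, under 0.1 kg, standing on its root. Origin at the middle of its underside, z up. It may rock a little. It is the bulb in the row at the front; anything like it far off at the left is not meant.
- salt_shaker: Salt shaker of clear glass with a grey cap, 44 mm in diameter (cap 34 mm, over the top 16 mm), 90 mm tall, about 0.1 kg, standing. Origin at the centre of its underside, z up.
- spice_jar: Bystander: spice jar with a mustard-yellow lid, 45 mm in diameter, 100 mm tall, loose, standing in the row with the other things. Origin at the centre of its underside. To be left alone.
- onion: Bystander: brown onion, 71 mm across, 72 mm high, loose, to the left of the work. Origin at its underside. To be left alone.
- mug: Bystander: white mug, 92 mm in diameter, 127 mm over the handle, 95 mm tall, loose, to the left of the work. Origin at its underside. To be left alone.
Things that resemble listed ones, but are neither listed nor needed, are in the scene too. Leave any purple look-alike of the salt_shaker alone.

How it is judged:
By the outcome, as a careful person would: the job done as asked, in the order asked, and still so for the second after the job is handed in, with the robot touching nothing.
It also fails if it takes over 104 s, if anything falls off the work surface, if the arm or the gripper's body presses on something with over 40 N, if the wrist force passes 120 N, or if a joint passes its speed limit or range.

## Working session

There is one attempt and no reset: what is moved stays moved. The work goes in short steps, Python scripts to look and compute and a tool call to move; the robot and the scene stay as the last step left them, time stands still between calls to the robot, and variables do not carry over. Pictures are saved under pics/ and viewed, at most 16 in all, crops included, and the job is handed in when it is done.

Besides the shell and the picture viewer there is one more tool, called after "Request:" as name(argument=value, ...) on one line, values as JSON. jog_arm: Moves the arm, as the interface text tells. Shifts and turns lie within -1 to 1; 1 stands for 0.3 m of shift or 180 degrees of turn. Its arguments: {"type":"object","properties":{"targets":{"type":"array","items":{"type":"array","items":{"type":"array","items":{"type":"number","minimum":-1,"maximum":1}}}},"claw":{"type":"number"},"grip_force":{"type":"number"}},"required":["targets"]}

```bash
ls; mkdir -p pics; python3 - <<'E'
from bench import arm
import cv2
for n in("scene","top"):
    im=arm.get_image(n); cv2.imwrite(f"pics/{n}0.png",im)
    print(arm.camera_model(n))
print(arm.sense(), arm.grip_point_offset)
E
```

```text
pics
{'fx': 623.3609136027139, 'fy': 623.3609136027139, 'cx': 321.44500265816686, 'cy': 227.12418893556742, 'distortion': array([-0.19535092,  0.        ,  0.        ,  0.        ,  0.        ]), 'rvec': array([ 0.78718379, -2.49628577,  1.18193066]), 'tvec': array([0.58381234, 0.14843435, 1.318481  ])}
{'fx': 451.73358836693745, 'fy': 451.73358836693745, 'cx': 320.35171772161897, 'cy': 236.6339772925428, 'distortion': array([0.0399214, 0.       , 0.       , 0.       , 0.       ]), 'rvec': array([ 2.21229162, -2.16878766,  0.06984692]), 'tvec': array([0.1860501 , 0.58608138, 1.09983991])}
{'clock': 0.1, 'q': array([-1.34734004e+00,  1.81481263e-01,  1.60787824e+00, -2.56756901e-05,
        1.35382232e+00, -2.06270443e-01]), 'joint_vel': array([-0.0007342 , -0.00144571, -0.00301512,  0.00120896, -0.00109788,
       -0.00154194]), 'effort': array([ 9.29281632e-04, -4.45872581e+01, -3.52238560e+01, -9.41745293e-05,
        4.21539880e-03, -2.50596344e-06]), 'ee_pos': array([ 0.23946043, -0.52217875,  0.20338051]), 'eef_rot': array([ 9.77004636e-01,  2.13216581e-01, -1.93618707e-05, -7.94444366e-04]), 'ft_force': array([ 0.15818765,  0.26976779, -0.62350365]), 'moment': array([-0.05427197,  0.01437411, -0.01819438]), 'grasp_force': 0.0, 'gripper_width': 0.9998117672453167} 0.0187
```

View pics/scene0.png

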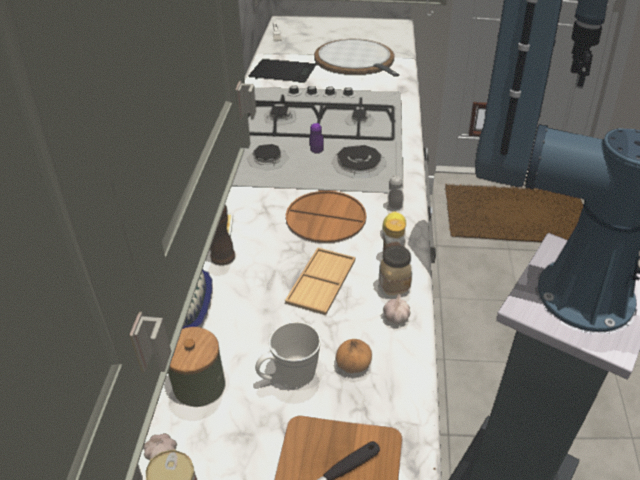

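View pics/top0.png

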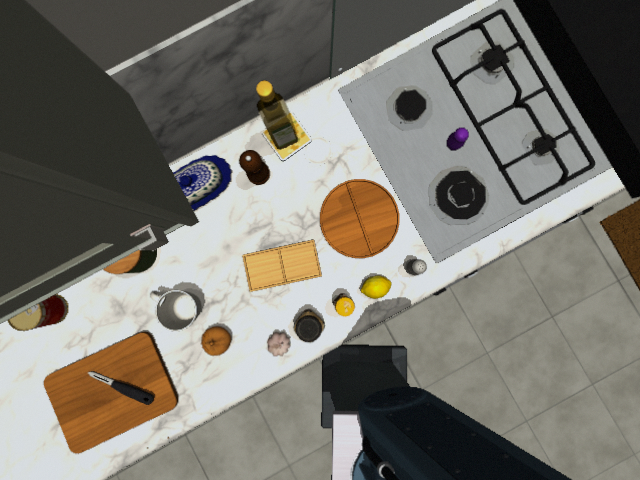

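The top view shows the row from left to right: garlic (279,343), honey jar with black lid (308,325), spice jar with yellow lid (345,303), lemon (376,287) and salt shaker with grey cap (416,267). The round tray is at (359,218) and the oblong tray at (282,266).

Two things have look-alikes:
- **Shaker:** the candidates are (416,267), purple (457,138) on the hob and dark brown (255,165). The grey-capped one in the row fits.
- **Garlic:** the candidates are top (279,343) and the far-left bulb at scene (160,445). The one in the row fits.

Next I measure and take one enlarged crop.

```bash
cat > h.py <<'E'
import numpy as np, cv2
from bench import arm
from scipy.spatial.transform import Rotation as R
def ray(n,px):
    c=arm.camera_model(n); K=np.array([[c["fx"],0,c["cx"]],[0,c["fy"],c["cy"]],[0,0,1]])
    u=cv2.undistortPoints(np.array(px,float).reshape(-1,1,2),K,c["distortion"]).reshape(-1,2)
    Rm=cv2.Rodrigues(c["rvec"])[0]
    return -Rm.T@c["tvec"], np.c_[u,np.ones(len(u))]@Rm
def plane(n,px,z):
    o,d=ray(n,px); return (o+d*((z-o[2])/d[:,2])[:,None])[:,:2]
def mask(im,lo,hi,roi):
    hsv=cv2.cvtColor(im,cv2.COLOR_BGR2HSV); m=cv2.inRange(hsv,np.array(lo),np.array(hi))
    k=np.zeros_like(m); x0,y0,x1,y1=roi; k[y0:y1,x0:x1]=255; m&=k
    m=cv2.morphologyEx(m,cv2.MORPH_OPEN,np.ones((2,2)))
    cs,_=cv2.findContours(m,cv2.RETR_EXTERNAL,cv2.CHAIN_APPROX_NONE)
    return max(cs,key=cv2.contourArea).reshape(-1,2)
def fit(n,cnt,z):  # contour on plane -> centre, size, angle
    p=plane(n,cnt,z).astype(np.float32)*1000
    e=cv2.fitEllipse(p); r=cv2.minAreaRect(p)
    return "ell",np.round(e[0],1),np.round(e[1],1),round(e[2]),"rect",np.round(r[0],1),np.round(r[1],1),round(r[2],1)
E
python3 - <<'E'
from h import *
im=cv2.imread("pics/top0.png")
def go(nm,lo,hi,roi,z):
    c=mask(im,lo,hi,roi); print(nm,len(c),c.min(0),c.max(0),*fit("top",c,z))
go("round",(5,90,60),(16,255,255),(310,170,405,265),.012)
go("oblong",(8,60,120),(25,255,255),(235,232,328,296),.012)
go("honeylid",(0,0,0),(179,255,75),(292,305,328,345),.095)
go("spicelid",(18,120,120),(30,255,255),(330,287,357,320),.1)
go("lemon",(20,120,90),(34,255,255),(358,270,395,300),.028)
go("shaker",(0,0,0),(179,90,215),(402,256,429,279),.088)
go("garlic",(0,20,60),(179,160,235),(264,328,293,358),.028)
go("onion",(5,90,60),(20,255,255),(198,322,236,358),.035)
cv2.imwrite("pics/c1.png",cv2.resize(im[225:370,255:435],None,fx=4.4,fy=4.1,interpolation=cv2.INTER_CUBIC)[:600,:800])
E
```

```text
round 231 [321 180] [399 258] ell [628.6  99.9] [195.2 196.1] 111 rect [629.1  99.7] [195.3 194.5] 1.1
oblong 213 [243 241] [322 292] ell [507.7 290. ] [104.3 223.3] 13 rect [507.7 289.7] [ 93.9 182.7] 13.2
honeylid 101 [296 310] [322 342] ell [370.4 219.6] [56.9 68. ] 99 rect [370.7 221.2] [66.6 58.8] 39.3
spicelid 52 [337 298] [355 316] ell [417.8 137.3] [40.7 41.5] 61 rect [418.5 136.4] [40.4 40.9] 1.2
lemon 71 [362 277] [391 299] ell [460.   57.3] [50.5 69.7] 18 rect [460.1  56.5] [57.6 62.8] 54.3
shaker 72 [403 257] [427 277] ell [511.4 -20.4] [48.1 56.9] 4 rect [512.1 -21.9] [46.  55.4] 1.2
garlic 70 [268 332] [290 356] ell [320.  291.9] [53.3 57.4] 69 rect [320.5 292.2] [57. 53.] 1.4
onion 81 [203 327] [231 356] ell [325.4 440.7] [64.8 68.4] 36 rect [325.3 439.7] [68.  66.7] 2.3
```

View pics/c1.png

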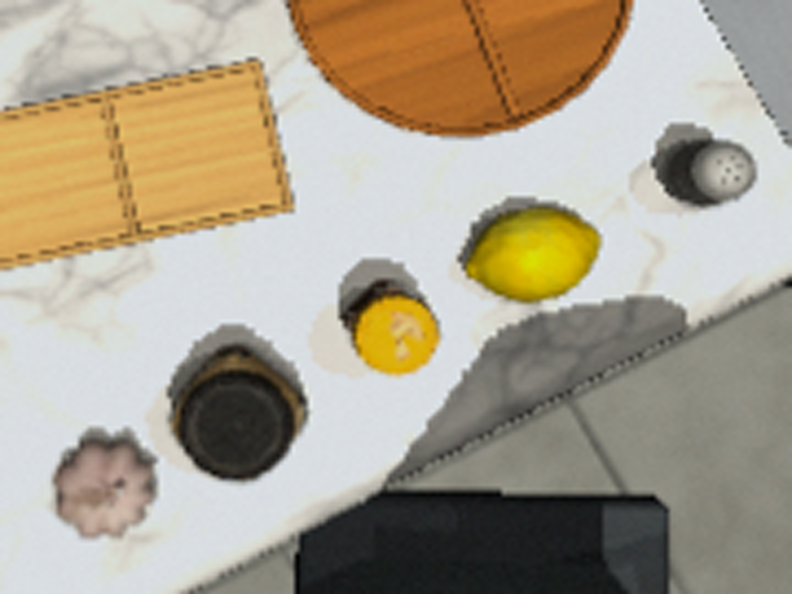

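The crop confirms the row: garlic, black-lidded honey jar, yellow-lidded spice jar (bystander), lemon, and the grey perforated cap of the shaker at crop (724,171). The rib runs from crop (470,0) to (512,112). I'll refine the rib angle, lid and cap positions, and set up the move planner.

```bash
cat >> h.py <<'E'
def pose():
    s=arm.sense(); M=np.eye(4); M[:3,:3]=R.from_quat(s["eef_rot"]).as_matrix(); M[:3,3]=s["ee_pos"]; return M
def plan(wps,M=None):  # waypoints x,y,z,phi(deg, tool x heading); prints shift/turn per call, chained
    M=pose() if M is None else M
    for x,y,z,ph in wps:
        T=np.eye(4); T[:3,3]=x,y,z; T[:3,:3]=(R.from_euler("z",ph,degrees=True)*R.from_quat([1,0,0,0])).as_matrix()
        dist=np.linalg.norm(T[:3,3]-M[:3,3]); an=np.degrees((R.from_matrix(M[:3,:3].T@T[:3,:3])).magnitude())
        k=max(1,int(np.ceil(max(dist/.17,an/30)))); M0=M.copy()
        rv=R.from_matrix(M0[:3,:3].T@T[:3,:3]).as_rotvec()
        for i in range(1,k+1):
            G=np.eye(4); G[:3,3]=M0[:3,3]+(T[:3,3]-M0[:3,3])*i/k; G[:3,:3]=M0[:3,:3]@R.from_rotvec(rv*i/k).as_matrix()
            D=np.linalg.inv(M)@G; v=np.round(np.r_[D[:3,3]/.3,R.from_matrix(D[:3,:3]).as_rotvec()/np.pi],3)+0.0
            E=np.eye(4); E[:3,3]=v[:3]*.3; E[:3,:3]=R.from_rotvec(v[3:]*np.pi).as_matrix(); M=M@E
            print(v.tolist(),"rows>=",int(np.ceil(max(np.linalg.norm(v[:3])*.3/.0417,np.linalg.norm(v[3:])*180/7.16))), np.round(M[:3,3],3))
E
python3 - <<'E'
from h import *
f=lambda u,v:(255+u/4.4-.4,225+v/4.1-.4)
rib=plane("top",[(347.5,180),(370,257),f(470,0),f(512,112)],.012); 
for a,b in((0,1),(2,3)): d=rib[a]-rib[b]; print("rib",rib[a],rib[b],np.degrees(np.arctan2(d[1],d[0])))
print("honey lid",plane("top",[f(237,424)],.099),"cap",plane("top",[f(724,171)],.088),"spice",plane("top",[f(398,333)],.1))
t=plane("top",[f(468,268),f(600,238)],.028); d=t[0]-t[1]; print("lemon",t,t.mean(0),np.degrees(np.arctan2(d[1],d[0])))
# scene check: triangulate garlic and honey
im=cv2.imread("pics/scene0.png")
print("garlic scene",plane("scene",[(397,312)],.028))
print("honey lid scene",plane("scene",[(396.5,254)],.099),"cap scene",plane("scene",[(396,183)],.088))
plan([(.42,-.1,.2,105),(.3705,.2196,.2,120),(.3705,.2196,.13,120)])
E
```

```text
rib [0.72615764 0.13244523] [0.53450046 0.07353584] 17.085782478316588
rib [0.61471863 0.09594001] [0.5471506  0.07130553] 20.031234251533437
honey lid [[0.36958585 0.22052706]] cap [[ 0.51390523 -0.03142726]] spice [[0.42103713 0.13858499]]
lemon [[0.45364447 0.09630651]
 [0.4728611  0.02357646]] [0.46325278 0.05994149] 104.80038865620357
garlic scene [[0.31359542 0.30255677]]
honey lid scene [[0.36717202 0.22190906]] cap scene [[ 0.50266321 -0.01269713]]
[0.378, -0.343, 0.004, 0.0, 0.0, -0.149] rows>= 4 [ 0.3   -0.381  0.202]
[0.492, -0.135, 0.005, 0.0, 0.0, -0.149] rows>= 4 [ 0.36  -0.241  0.201]
[0.5, 0.1, 0.004, 0.0, 0.0, -0.149] rows>= 4 [ 0.42 -0.1   0.2 ]
[0.536, 0.059, 0.001, 0.0, 0.0, -0.041] rows>= 4 [0.395 0.06  0.2  ]
[0.523, 0.127, 0.001, 0.0, 0.0, -0.042] rows>= 4 [0.37  0.219 0.2  ]
[0.0, 0.0, 0.233, 0.0, 0.0, 0.0] rows>= 2 [0.37 0.22 0.13]
```

Request:
jog_arm(targets=[[[0.378,-0.343,0.004,0,0,-0.149],[0.378,-0.343,0.004,0,0,-0.149],[0.378,-0.343,0.004,0,0,-0.149],[0.378,-0.343,0.004,0,0,-0.149],[0.378,-0.343,0.004,0,0,-0.149]]], claw=0)

```text
clock: 0.52
ee_pos: [0.3013, -0.3769, 0.2023]
eef_rot: [0.899, 0.438, 0.001, -0.001]
ft_force: [1.3, 0.4, 0.2]
gripper_width: 1.001
grasp_force: 0.0
```

Request:
jog_arm(targets=[[[0.492,-0.135,0.005,0,0,-0.149],[0.492,-0.135,0.005,0,0,-0.149],[0.492,-0.135,0.005,0,0,-0.149],[0.492,-0.135,0.005,0,0,-0.149],[0.492,-0.135,0.005,0,0,-0.149]]])

```text
clock: 0.93
ee_pos: [0.3612, -0.2372, 0.2011]
eef_rot: [0.773, 0.634, 0.001, -0.001]
ft_force: [0.4, -0.6, -0.2]
gripper_width: 1.001
grasp_force: 0.0
```

Request:
jog_arm(targets=[[[0.5,0.1,0.004,0,0,-0.149],[0.5,0.1,0.004,0,0,-0.149],[0.5,0.1,0.004,0,0,-0.149],[0.5,0.1,0.004,0,0,-0.149],[0.5,0.1,0.004,0,0,-0.149]]])

```text
clock: 1.35
ee_pos: [0.4212, -0.097, 0.2002]
eef_rot: [0.605, 0.796, 0.001, -0.0]
ft_force: [0.6, 0.2, 0.2]
gripper_width: 0.998
grasp_force: 0.0
```

Request:
jog_arm(targets=[[[0.536,0.059,0.001,0,0,-0.041],[0.536,0.059,0.001,0,0,-0.041],[0.536,0.059,0.001,0,0,-0.041],[0.536,0.059,0.001,0,0,-0.041],[0.536,0.059,0.001,0,0,-0.041]]])

```text
clock: 1.77
ee_pos: [0.3939, 0.0638, 0.1998]
eef_rot: [0.554, 0.832, 0.001, -0.001]
ft_force: [-0.1, -0.7, 0.0]
gripper_width: 0.999
grasp_force: 0.0
```

Request:
jog_arm(targets=[[[0.523,0.127,0.001,0,0,-0.042],[0.523,0.127,0.001,0,0,-0.042],[0.523,0.127,0.001,0,0,-0.042],[0.523,0.127,0.001,0,0,-0.042],[0.523,0.127,0.001,0,0,-0.042]]])

```text
clock: 2.18
ee_pos: [0.3697, 0.2231, 0.1997]
eef_rot: [0.498, 0.867, 0.001, -0.001]
ft_force: [-1.0, -0.4, 0.5]
gripper_width: 1.0
grasp_force: 0.0
```

```bash
python3 - <<'E'
from h import *
cv2.imwrite("pics/s1.png",arm.get_image("scene")[150:390,300:460].repeat(3,0).repeat(3,1)[:600])
s=arm.sense(); print(s["clock"],s["ee_pos"],s["eef_rot"],s["q"])
plan([(.3700,.2200,.13,120),(.3700,.2200,.05,120)])
E
```

```text
2.2333 [0.37029367 0.22067383 0.19954688] [ 4.98281507e-01  8.67015297e-01 -9.12660754e-05 -8.28093086e-05] [ 2.60641749e-01 -1.52439599e-01  1.95412642e+00 -1.30791721e-05
  1.34015197e+00 -2.66920448e-01]
[-0.001, -0.002, 0.232, 0.0, 0.0, 0.001] rows>= 2 [0.37 0.22 0.13]
[0.0, 0.0, 0.266, 0.0, 0.0, 0.0] rows>= 2 [0.37 0.22 0.05]
```

View pics/s1.png

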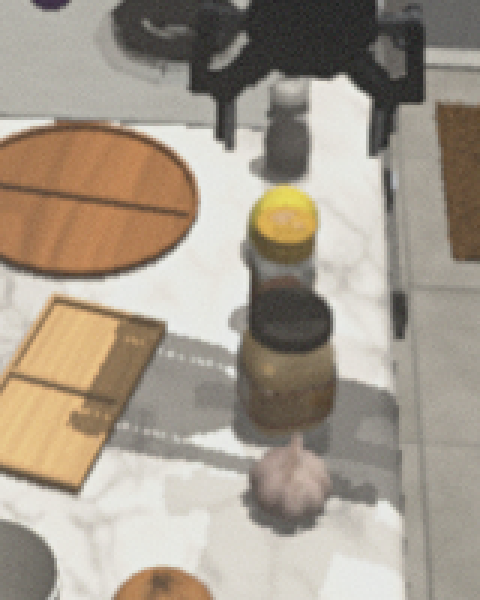

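The fingers sit either side of the jar at crop (290,360), with nothing in their way, so I descend and grip.

Request:
jog_arm(targets=[[[0,0,0.25,0,0,0],[0,0,0.25,0,0,0],[0,0,0.5,0,0,0],[0,0,0.5,0,0,0],[0,0,0.5,0,0,0]]])

```text
clock: 2.65
ee_pos: [0.3657, 0.2156, 0.0436]
eef_rot: [0.501, 0.865, -0.005, -0.004]
ft_force: [-2.2, -1.0, 0.0]
gripper_width: 0.999
grasp_force: 0.0
```

Request:
jog_arm(targets=[[[0,0,0,0,0,0],[0,0,0,0,0,0],[0,0,0,0,0,0],[0,0,0,0,0,0],[0,0,0,0,0,0]]], claw=1, grip_force=40)

```text
clock: 3.07
ee_pos: [0.3725, 0.219, 0.0522]
eef_rot: [0.5, 0.866, 0.001, 0.002]
ft_force: [-2.3, -3.5, 8.8]
gripper_width: 0.685
grasp_force: 44.0
```

Request:
jog_arm(targets=[[[0,0,0,0,0,0],[0,0,0,0,0,0],[0,0,0,0,0,0],[0,0,0,0,0,0],[0,0,0,0,0,0]]])

```text
clock: 3.48
ee_pos: [0.3725, 0.2191, 0.0522]
eef_rot: [0.5, 0.866, 0.001, 0.002]
ft_force: [-2.5, -2.7, 8.9]
gripper_width: 0.681
grasp_force: 44.0
```

```bash
python3 - <<'E'
from h import *
plan([(.3725,.219,.10,120),(.6146,.1453,.10,107.5),(.6146,.1453,.059,107.5)])
E
```

```text
[-0.001, 0.001, -0.159, 0.001, 0.001, 0.0] rows>= 2 [0.373 0.219 0.1  ]
[-0.308, 0.288, 0.0, 0.0, 0.0, 0.035] rows>= 4 [0.494 0.182 0.1  ]
[-0.275, 0.319, -0.001, 0.0, 0.0, 0.035] rows>= 4 [0.615 0.145 0.1  ]
[0.0, 0.0, 0.137, 0.0, 0.0, 0.0] rows>= 1 [0.615 0.145 0.059]
```

Request:
jog_arm(targets=[[[0,0,-0.08,0,0,0],[0,0,-0.16,0,0,0],[0,0,-0.16,0,0,0]]])

```text
clock: 3.73
ee_pos: [0.3746, 0.2201, 0.103]
eef_rot: [0.5, 0.866, 0.004, 0.004]
ft_force: [0.9, 0.3, -1.8]
gripper_width: 0.679
grasp_force: 45.8
```

Request:
jog_arm(targets=[[[-0.06,0.06,0,0,0,0.007],[-0.12,0.12,0,0,0,0.014],[-0.18,0.17,0,0,0,0.021],[-0.25,0.23,0,0,0,0.028],[-0.308,0.288,0,0,0,0.035]]])

```text
clock: 4.15
ee_pos: [0.4932, 0.1815, 0.0979]
eef_rot: [0.547, 0.837, 0.0, 0.001]
ft_force: [0.3, 0.7, -3.6]
gripper_width: 0.68
grasp_force: 45.7
```

Request:
jog_arm(targets=[[[-0.06,0.07,0,0,0,0.007],[-0.12,0.14,0,0,0,0.014],[-0.18,0.21,0,0,0,0.021],[-0.24,0.28,0,0,0,0.03],[-0.275,0.319,0,0,0,0.035]]])

```text
clock: 4.57
ee_pos: [0.6155, 0.1439, 0.0979]
eef_rot: [0.593, 0.805, 0.001, 0.001]
ft_force: [-0.7, 0.5, -2.8]
gripper_width: 0.682
grasp_force: 45.7
```

Request:
jog_arm(targets=[[[0,0,0,0,0,0],[0,0,0,0,0,0],[0,0,0,0,0,0]]])

```text
clock: 4.82
ee_pos: [0.6114, 0.1454, 0.0972]
eef_rot: [0.592, 0.806, -0.0, -0.001]
ft_force: [0.1, -0.1, -3.2]
gripper_width: 0.681
grasp_force: 45.8
```

```bash
python3 - <<'E'
from h import *
cv2.imwrite("pics/s2.png",arm.get_image("scene")[100:300,240:440].repeat(3,0).repeat(3,1))
s=arm.sense(); print(s["ft_force"],s["gripper_width"],s["ee_pos"])
plan([(.6146,.1453,.059,107.5)])
E
```

```text
[-0.41425983  0.52419633 -3.77213912] 0.6807431343584948 [0.6112117  0.14553371 0.09729173]
[-0.004, 0.011, 0.128, 0.0, 0.0, 0.0] rows>= 1 [0.615 0.145 0.059]
```

View pics/s2.png

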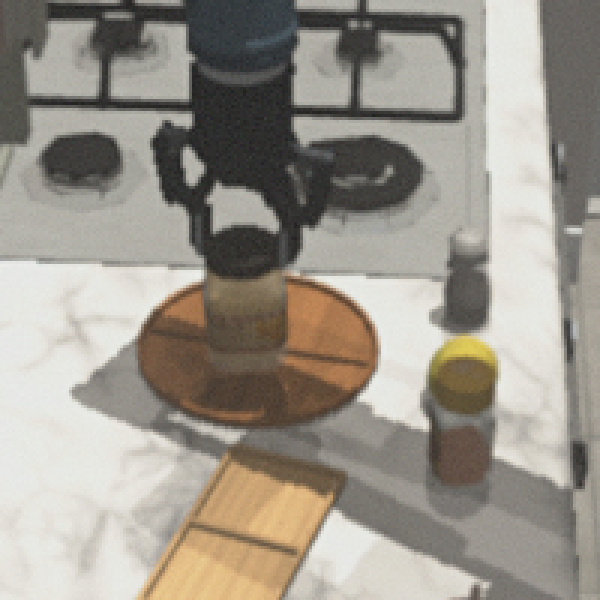

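The jar is held upright by its lid over the near half of the tray (crop (245,320)). Lowering it now.

Request:
jog_arm(targets=[[[-0.004,0.011,0.06,0,0,0],[-0.004,0.011,0.11,0,0,0],[-0.004,0.011,0.128,0,0,0],[-0.004,0.011,0.132,0,0,0],[-0.004,0.011,0.132,0,0,0]]])

```text
clock: 5.28
ee_pos: [0.6152, 0.1454, 0.0582]
eef_rot: [0.592, 0.806, -0.0, -0.0]
ft_force: [-0.3, -0.1, -3.6]
gripper_width: 0.684
grasp_force: 45.9
```

Request:
jog_arm(targets=[[[0,0,0,0,0,0],[0,0,0,0,0,0],[0,0,0,0,0,0]]])

```text
clock: 5.53
ee_pos: [0.616, 0.1451, 0.0586]
eef_rot: [0.592, 0.806, 0.0, 0.0]
ft_force: [-0.3, 0.5, -3.9]
gripper_width: 0.68
grasp_force: 45.9
```

Still carrying the weight. I go down 3 mm more until contact shows.

Request:
jog_arm(targets=[[[0,0,0.004,0,0,0],[0,0,0.008,0,0,0],[0,0,0.008,0,0,0]]])

```text
clock: 5.78
ee_pos: [0.6164, 0.145, 0.0573]
eef_rot: [0.592, 0.806, 0.0, 0.0]
ft_force: [-4.2, -0.8, 6.1]
gripper_width: 0.679
grasp_force: 46.8
```

Request:
jog_arm(targets=[[[0,0,0,0,0,0],[0,0,0,0,0,0],[0,0,0,0,0,0],[0,0,0,0,0,0],[0,0,0,0,0,0]]], claw=0)

```text
clock: 6.2
ee_pos: [0.616, 0.145, 0.0557]
eef_rot: [0.592, 0.806, 0.0, 0.0]
ft_force: [-0.4, -0.5, 0.3]
gripper_width: 1.0
grasp_force: 0.0
```

Request:
jog_arm(targets=[[[0,0,-0.05,0,0,0],[0,0,-0.15,0,0,0],[0,0,-0.28,0,0,0],[0,0,-0.37,0,0,0],[0,0,-0.37,0,0,0]]])

```text
clock: 6.62
ee_pos: [0.6202, 0.1453, 0.1745]
eef_rot: [0.592, 0.806, 0.004, 0.005]
ft_force: [1.7, -0.2, 0.4]
gripper_width: 0.998
grasp_force: 0.0
```

```bash
python3 - <<'E'
from h import *
cv2.imwrite("pics/s3.png",np.hstack([arm.get_image("scene")[100:300,240:440],arm.get_image("top")[160:360,260:460]]).repeat(2,0).repeat(2,1))
print(pose()[:3,3])
plan([(.462,.058,.16,105),(.462,.058,.06,105),(.462,.058,.010,105)])
E
```

```text
[0.61695992 0.14504504 0.16838581]
[-0.061, -0.29, 0.013, 0.001, 0.0, 0.007] rows>= 3 [0.539 0.102 0.164]
[-0.067, -0.288, 0.014, 0.0, 0.0, 0.006] rows>= 3 [0.462 0.058 0.16 ]
[0.0, 0.0, 0.333, 0.0, 0.0, 0.0] rows>= 3 [0.462 0.058 0.06 ]
[0.0, 0.0, 0.167, 0.0, 0.0, 0.0] rows>= 2 [0.462 0.058 0.01 ]
```

View pics/s3.png

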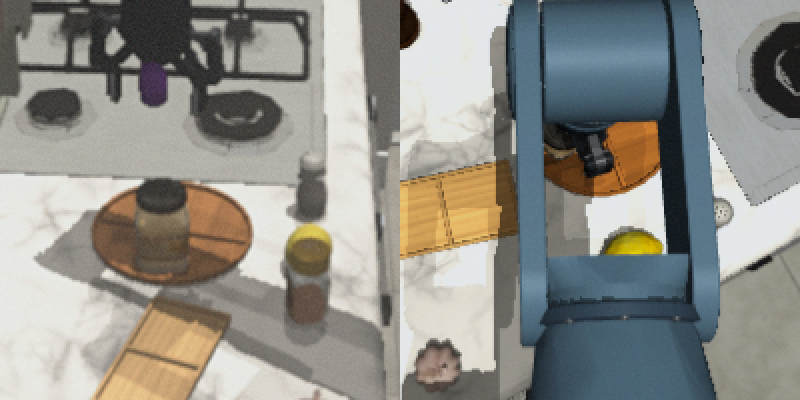

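The jar stands upright on the near (+y) half of the round tray, and the lemon is undisturbed. Next is the lemon.

Request:
jog_arm(targets=[[[-0.061,-0.29,0.013,0,0,0.007],[-0.061,-0.29,0.013,0,0,0.007],[-0.061,-0.29,0.013,0,0,0.007],[-0.061,-0.29,0.013,0,0,0.007]]])

```text
clock: 7.05
ee_pos: [0.5343, 0.1008, 0.1598]
eef_rot: [0.601, 0.799, -0.002, -0.003]
ft_force: [0.6, -0.4, -0.3]
gripper_width: 1.001
grasp_force: 0.0
```

Request:
jog_arm(targets=[[[-0.067,-0.288,0.014,0,0,0.006],[-0.067,-0.288,0.014,0,0,0.006],[-0.067,-0.288,0.014,0,0,0.006],[-0.067,-0.288,0.014,0,0,0.006],[-0.067,-0.288,0.014,0,0,0.006]]])

```text
clock: 7.47
ee_pos: [0.4623, 0.0581, 0.159]
eef_rot: [0.608, 0.794, 0.001, 0.001]
ft_force: [-0.1, 0.4, 0.3]
gripper_width: 1.004
grasp_force: 0.0
```

Request:
jog_arm(targets=[[[0,0,0,0,0,0],[0,0,0.11,0,0,0],[0,0,0.22,0,0,0],[0,0,0.3,0,0,0],[0,0,0.3,0,0,0]]])

```text
clock: 7.88
ee_pos: [0.4583, 0.059, 0.0641]
eef_rot: [0.608, 0.794, -0.002, -0.004]
ft_force: [0.5, 0.7, 0.2]
gripper_width: 1.0
grasp_force: 0.0
```

```bash
python3 - <<'E'
from h import *
plan([(.462,.058,.011,105)])
E
```

```text
[-0.007, 0.012, 0.177, -0.002, -0.001, 0.001] rows>= 2 [0.462 0.058 0.011]
```

Request:
jog_arm(targets=[[[0,0,0.07,0,0,0],[0,0,0.13,0,0,0],[0,0,0.18,0,0,0],[0,0,0.187,0,0,0],[0,0,0.187,0,0,0]]])

```text
clock: 8.3
ee_pos: [0.4617, 0.0584, 0.0128]
eef_rot: [0.608, 0.794, -0.0, -0.0]
ft_force: [0.3, -0.3, -0.0]
gripper_width: 1.0
grasp_force: 0.0
```

Request:
jog_arm(targets=[[[0,0,0,0,0,0],[0,0,0,0,0,0],[0,0,0,0,0,0],[0,0,0,0,0,0],[0,0,0,0,0,0]]], claw=1, grip_force=25)

```text
clock: 8.72
ee_pos: [0.462, 0.0579, 0.0141]
eef_rot: [0.608, 0.794, 0.0, 0.001]
ft_force: [-2.8, -0.5, 11.9]
gripper_width: 0.48
grasp_force: 21.7
```

Request:
jog_arm(targets=[[[0,0,0,0,0,0],[0,0,0,0,0,0],[0,0,0,0,0,0],[0,0,0,0,0,0]]])

```text
clock: 9.05
ee_pos: [0.4621, 0.0579, 0.0142]
eef_rot: [0.608, 0.794, 0.0, 0.001]
ft_force: [-2.6, 0.3, 9.7]
gripper_width: 0.48
grasp_force: 21.1
```

```bash
python3 - <<'E'
from h import *
p=pose()[:3,3]; print(p)
plan([(p[0],p[1],.13,105),(.643,.054,.13,17.5)])
E
```

```text
[0.46207482 0.05788184 0.01420871]
[0.0, 0.001, -0.386, 0.001, 0.0, 0.0] rows>= 3 [0.462 0.058 0.13 ]
[-0.057, 0.193, 0.0, 0.0, 0.0, 0.162] rows>= 5 [0.522 0.057 0.13 ]
[0.045, 0.196, 0.0, 0.0, 0.0, 0.162] rows>= 5 [0.583 0.055 0.13 ]
[0.134, 0.149, -0.001, 0.0, 0.0, 0.163] rows>= 5 [0.643 0.054 0.13 ]
```

Request:
jog_arm(targets=[[[0,0,-0.04,0,0,0],[0,0,-0.08,0,0,0],[0,0,-0.12,0,0,0],[0,0,-0.16,0,0,0],[0,0,-0.16,0,0,0]]])

```text
clock: 9.47
ee_pos: [0.4632, 0.0579, 0.0632]
eef_rot: [0.608, 0.794, 0.001, 0.002]
ft_force: [1.4, 0.4, 0.7]
gripper_width: 0.001
grasp_force: 0.0
```

```bash
python3 - <<'E'
from h import *
cv2.imwrite("pics/s4.png",np.hstack([arm.get_image("scene")[120:270,330:450],arm.get_image("top")[220:370,320:470]]).repeat(3,0).repeat(3,1)[:600,:800])
s=arm.sense();print(s["ft_force"],s["gripper_width"],s["grasp_force"])
E
```

```text
[ 0.00360512 -0.10798079 -0.76230934] -0.00541438338108002 0.0
```

View pics/s4.png

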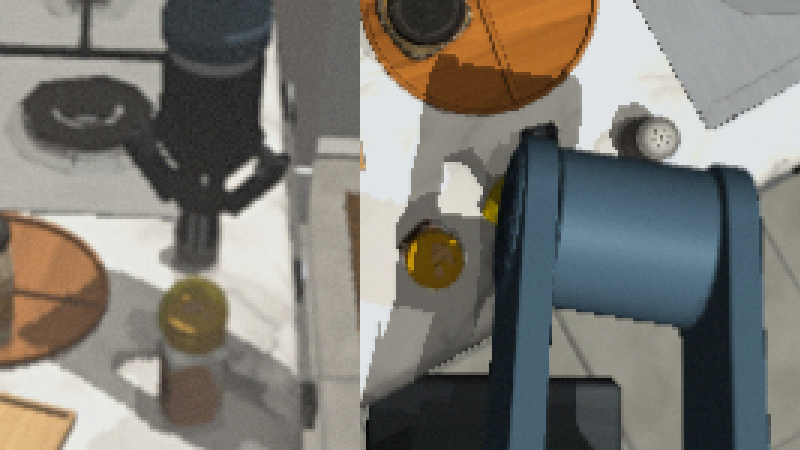

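The lemon slipped out: the open pads stand farther back than the grip point, so I gripped above its equator. I'll open, clear the view and re-measure it.

```bash
python3 - <<'E'
from h import *
plan([(.463,.058,.14,105),(.47,-.2,.2,105)])
E
```

```text
[-0.002, 0.005, -0.263, 0.001, 0.0, 0.0] rows>= 2 [0.463 0.058 0.14 ]
[-0.418, -0.101, -0.1, 0.0, 0.0, 0.0] rows>= 4 [ 0.466 -0.071  0.17 ]
[-0.418, -0.1, -0.099, 0.0, 0.0, 0.0] rows>= 4 [ 0.47 -0.2   0.2 ]
```

Request:
jog_arm(targets=[[[0,0,-0.13,0,0,0],[0,0,-0.26,0,0,0],[0,0,-0.3,0,0,0]]], claw=0)

```text
clock: 9.82
ee_pos: [0.4632, 0.0579, 0.1545]
eef_rot: [0.608, 0.794, 0.001, 0.002]
ft_force: [1.0, 0.3, 0.4]
gripper_width: 0.417
grasp_force: 0.0
```

Request:
jog_arm(targets=[[[-0.42,-0.1,-0.1,0,0,0],[-0.42,-0.1,-0.1,0,0,0],[-0.42,-0.1,-0.1,0,0,0],[-0.42,-0.1,-0.1,0,0,0],[-0.42,-0.1,-0.1,0,0,0]]])

```text
clock: 10.23
ee_pos: [0.465, -0.0738, 0.1805]
eef_rot: [0.61, 0.792, -0.0, 0.0]
ft_force: [0.5, 0.6, 0.1]
gripper_width: 0.999
grasp_force: 0.0
```

Request:
jog_arm(targets=[[[-0.42,-0.1,-0.1,0,0,0],[-0.42,-0.1,-0.1,0,0,0],[-0.42,-0.1,-0.1,0,0,0],[-0.42,-0.1,-0.1,0,0,0],[-0.42,-0.1,-0.1,0,0,0]]])

```text
clock: 10.65
ee_pos: [0.4687, -0.2018, 0.2099]
eef_rot: [0.609, 0.793, 0.0, -0.0]
ft_force: [0.4, -0.2, -0.2]
gripper_width: 1.001
grasp_force: 0.0
```

```bash
python3 - <<'E'
from h import *
im=arm.get_image("top"); cv2.imwrite("pics/top5.png",im)
c=mask(im,(20,120,90),(34,255,255),(350,255,410,310)); print(c.min(0),c.max(0),*fit("top",c,.028))
m=cv2.moments(c); print(plane("top",[(m["m10"]/m["m00"],m["m01"]/m["m00"])],.028))
cv2.imwrite("pics/c5.png",im[170:320,250:450].repeat(4,0).repeat(4,1))
E
```

```text
[362 277] [391 299] ell [459.9  57.3] [50.3 70.3] 19 rect [460.2  56.4] [58.3 62.3] 57.0
[[0.4599127  0.05726588]]
```

View pics/c5.png

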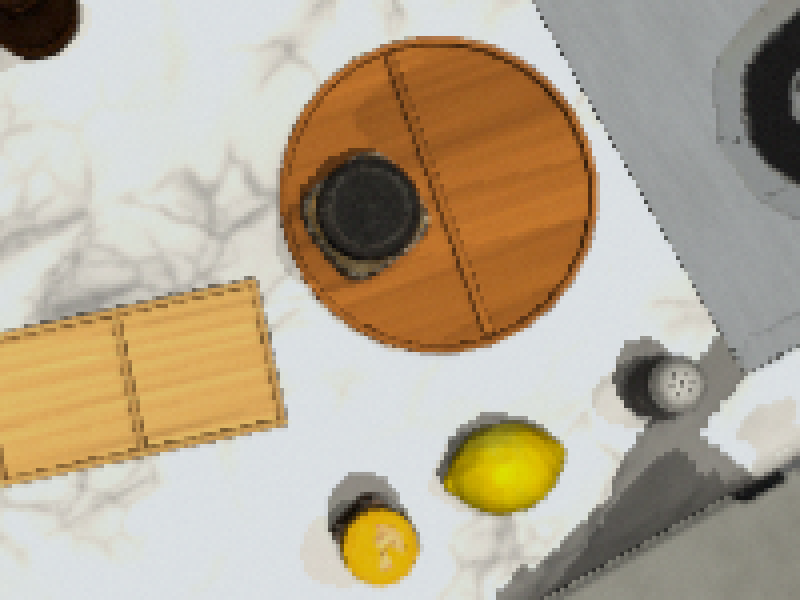

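The lemon lies exactly where it was (crop (505,467)), and the jar sits clear of both rib and lip. I'll grip again with the TCP about 2 mm above the worktop.

```bash
python3 - <<'E'
from h import *
plan([(.461,.0575,.12,107),(.461,.0575,.002,107)])
E
```

```text
[0.417, 0.099, 0.15, 0.0, 0.0, -0.006] rows>= 4 [ 0.465 -0.071  0.165]
[0.415, 0.108, 0.149, 0.0, -0.001, -0.005] rows>= 4 [0.461 0.057 0.12 ]
[0.001, 0.0, 0.394, 0.0, 0.0, 0.0] rows>= 3 [0.461 0.058 0.002]
```

Request:
jog_arm(targets=[[[0.417,0.099,0.15,0,0,-0.006],[0.417,0.099,0.15,0,0,-0.006],[0.417,0.099,0.15,0,0,-0.006],[0.417,0.099,0.15,0,0,-0.006]]])

```text
clock: 11.03
ee_pos: [0.4612, -0.0646, 0.1618]
eef_rot: [0.599, 0.801, 0.0, -0.004]
ft_force: [-1.0, 0.7, 0.5]
gripper_width: 1.0
grasp_force: 0.0
```

Request:
jog_arm(targets=[[[0.415,0.108,0.14,0,0,-0.005],[0.415,0.108,0.14,0,0,-0.005],[0.415,0.108,0.14,0,0,-0.005],[0.415,0.108,0.14,0,0,-0.005],[0.415,0.108,0.14,0,0,-0.005]]])

```text
clock: 11.45
ee_pos: [0.4582, 0.0607, 0.1214]
eef_rot: [0.592, 0.806, -0.001, -0.002]
ft_force: [-0.6, -0.9, -0.3]
gripper_width: 0.994
grasp_force: 0.0
```

Request:
jog_arm(targets=[[[0,0,0,0,0,0],[0,0,0,0,0,0],[0,0,0.1,0,0,0],[0,0,0.1,0,0,0],[0,0,0.1,0,0,0]]])

```text
clock: 11.87
ee_pos: [0.46, 0.0554, 0.0929]
eef_rot: [0.595, 0.804, -0.001, -0.001]
ft_force: [0.4, 0.4, 0.2]
gripper_width: 1.001
grasp_force: 0.0
```

```bash
python3 - <<'E'
from h import *
plan([(.461,.0575,.003,107)])
E
```

```text
[0.005, 0.006, 0.3, -0.001, 0.0, 0.0] rows>= 3 [0.461 0.057 0.003]
```

Request:
jog_arm(targets=[[[0.005,0.004,0.08,0,0,0],[0.005,0.004,0.16,0,0,0],[0.005,0.004,0.24,0,0,0],[0.005,0.004,0.29,0,0,0],[0.005,0.004,0.303,0,0,0]]])

```text
clock: 12.28
ee_pos: [0.4608, 0.0575, 0.0014]
eef_rot: [0.595, 0.804, -0.001, -0.001]
ft_force: [0.5, -0.7, -0.4]
gripper_width: 1.001
grasp_force: 0.0
```

Request:
jog_arm(targets=[[[0,0,0,0,0,0],[0,0,0,0,0,0],[0,0,0,0,0,0],[0,0,0,0,0,0],[0,0,0,0,0,0]]], claw=1, grip_force=30)

```text
clock: 12.7
ee_pos: [0.4635, 0.0577, 0.0047]
eef_rot: [0.594, 0.804, 0.001, 0.001]
ft_force: [-2.2, -0.7, 6.7]
gripper_width: 0.575
grasp_force: 29.7
```

Request:
jog_arm(targets=[[[0,0,0,0,0,0],[0,0,0,0,0,0],[0,0,0,0,0,0]]])

```text
clock: 12.95
ee_pos: [0.4635, 0.0577, 0.0047]
eef_rot: [0.594, 0.804, 0.001, 0.001]
ft_force: [-2.8, -0.7, 6.6]
gripper_width: 0.577
grasp_force: 29.7
```

Request:
jog_arm(targets=[[[0,0,-0.03,0,0,0],[0,0,-0.08,0,0,0],[0,0,-0.14,0,0,0],[0,0,-0.2,0,0,0],[0,0,-0.25,0,0,0]]])

```text
clock: 13.37
ee_pos: [0.4626, 0.0581, 0.0801]
eef_rot: [0.594, 0.804, 0.001, 0.001]
ft_force: [0.8, -0.3, -1.1]
gripper_width: 0.575
grasp_force: 30.1
```

Request:
jog_arm(targets=[[[0,0,-0.06,0,0,0],[0,0,-0.06,0,0,0],[0,0,-0.06,0,0,0]]])

```text
clock: 13.62
ee_pos: [0.4631, 0.058, 0.0972]
eef_rot: [0.594, 0.804, 0.001, 0.002]
ft_force: [-0.3, -0.4, -1.6]
gripper_width: 0.575
grasp_force: 30.1
```

```bash
python3 - <<'E'
from h import *
plan([(.643,.054,.095,17.5),(.643,.054,.01,17.5)])
E
```

```text
[-0.063, 0.19, 0.003, 0.0, 0.0, 0.166] rows>= 5 [0.523 0.057 0.097]
[0.04, 0.196, 0.003, 0.001, -0.001, 0.166] rows>= 5 [0.583 0.055 0.096]
[0.132, 0.15, 0.003, 0.0, 0.0, 0.166] rows>= 5 [0.643 0.054 0.095]
[0.0, -0.001, 0.283, 0.0, 0.0, 0.0] rows>= 3 [0.643 0.054 0.01 ]
```

The lemon is held firmly. Moving it over the free half-moon and turning it.

Request:
jog_arm(targets=[[[-0.063,0.19,0,0,0,0.166],[-0.063,0.19,0,0,0,0.166],[-0.063,0.19,0,0,0,0.166],[-0.063,0.19,0,0,0,0.166],[-0.063,0.19,0,0,0,0.166]]])

```text
clock: 14.03
ee_pos: [0.521, 0.0568, 0.0941]
eef_rot: [0.783, 0.622, -0.001, -0.001]
ft_force: [0.2, -0.1, -1.6]
gripper_width: 0.573
grasp_force: 30.3
```

Request:
jog_arm(targets=[[[0.04,0.196,0,0,0,0.166],[0.04,0.196,0,0,0,0.166],[0.04,0.196,0,0,0,0.166],[0.04,0.196,0,0,0,0.166],[0.04,0.196,0,0,0,0.166]]])

```text
clock: 14.45
ee_pos: [0.5812, 0.0555, 0.0943]
eef_rot: [0.916, 0.4, -0.001, -0.001]
ft_force: [-0.6, 1.0, -1.8]
gripper_width: 0.576
grasp_force: 30.4
```

Request:
jog_arm(targets=[[[0.132,0.15,0,0,0,0.166],[0.132,0.15,0,0,0,0.166],[0.132,0.15,0,0,0,0.166],[0.132,0.15,0,0,0,0.166],[0.132,0.15,0,0,0,0.166]]])

```text
clock: 14.87
ee_pos: [0.6412, 0.0541, 0.0945]
eef_rot: [0.988, 0.151, -0.001, -0.0]
ft_force: [0.0, -0.8, -1.6]
gripper_width: 0.572
grasp_force: 30.4
```

Request:
jog_arm(targets=[[[0,0,0,0,0,0],[0,0,0,0,0,0],[0,0,0,0,0,0]]])

```text
clock: 15.12
ee_pos: [0.6415, 0.054, 0.0955]
eef_rot: [0.988, 0.153, -0.0, -0.0]
ft_force: [-0.1, -0.2, -0.8]
gripper_width: 0.577
grasp_force: 30.4
```

```bash
python3 - <<'E'
from h import *
print(pose()[:3,3],arm.sense()["gripper_width"])
plan([(.643,.054,.012,17.5)])
E
```

```text
[0.64150408 0.05404919 0.0955307 ] 0.5768008066888207
[0.005, 0.002, 0.278, 0.0, 0.0, 0.001] rows>= 3 [0.643 0.054 0.012]
```

Request:
jog_arm(targets=[[[0.005,0.002,0.08,0,0,0],[0.005,0.002,0.16,0,0,0],[0.005,0.002,0.24,0,0,0],[0.005,0.002,0.277,0,0,0],[0.005,0.002,0.277,0,0,0]]])

```text
clock: 15.53
ee_pos: [0.642, 0.0542, 0.0108]
eef_rot: [0.988, 0.152, -0.002, -0.001]
ft_force: [0.0, 0.3, -1.3]
gripper_width: 0.572
grasp_force: 35.0
```

Request:
jog_arm(targets=[[[0,0,0.005,0,0,0],[0,0,0.008,0,0,0],[0,0,0.008,0,0,0]]])

```text
clock: 15.78
ee_pos: [0.6438, 0.0538, 0.0105]
eef_rot: [0.988, 0.152, 0.0, 0.0]
ft_force: [-0.5, 0.2, -1.5]
gripper_width: 0.574
grasp_force: 35.0
```

Request:
jog_arm(targets=[[[0,0,0.003,0,0,0],[0,0,0.006,0,0,0],[0,0,0.006,0,0,0]]])

```text
clock: 16.03
ee_pos: [0.6442, 0.0538, 0.0096]
eef_rot: [0.988, 0.152, 0.001, 0.0]
ft_force: [-1.4, 0.0, 5.0]
gripper_width: 0.572
grasp_force: 36.3
```

Contact. I open partly (about 8 mm a side) to stay clear of the jar, then rise.

Request:
jog_arm(targets=[[[0,0,0,0,0,0],[0,0,0,0,0,0],[0,0,0,0,0,0],[0,0,0,0,0,0],[0,0,0,0,0,0]]], claw=0.24)

```text
clock: 16.45
ee_pos: [0.6434, 0.0539, 0.0082]
eef_rot: [0.988, 0.152, -0.0, -0.0]
ft_force: [-0.6, 0.0, 0.1]
gripper_width: 0.761
grasp_force: 0.0
```

Request:
jog_arm(targets=[[[0,0,-0.08,0,0,0],[0,0,-0.18,0,0,0],[0,0,-0.3,0,0,0],[0,0,-0.42,0,0,0],[0,0,-0.54,0,0,0]]])

```text
clock: 16.87
ee_pos: [0.643, 0.0539, 0.1716]
eef_rot: [0.988, 0.151, -0.0, -0.0]
ft_force: [1.1, 0.4, 0.5]
gripper_width: 0.764
grasp_force: 0.0
```

```bash
python3 - <<'E'
from h import *
plan([(.55,-.08,.18,75),(.513,-.029,.14,120)])
E
```

```text
[-0.215, 0.167, -0.014, 0.0, 0.0, -0.16] rows>= 5 [ 0.597 -0.013  0.176]
[-0.268, 0.042, -0.014, 0.0, 0.0, -0.16] rows>= 5 [ 0.55 -0.08  0.18]
[0.066, -0.081, 0.067, 0.0, 0.0, -0.125] rows>= 4 [ 0.532 -0.055  0.16 ]
[0.093, -0.05, 0.067, 0.0, 0.0, -0.125] rows>= 4 [ 0.513 -0.029  0.14 ]
```

Request:
jog_arm(targets=[[[-0.215,0.167,-0.014,0,0,-0.16],[-0.215,0.167,-0.014,0,0,-0.16],[-0.215,0.167,-0.014,0,0,-0.16],[-0.215,0.167,-0.014,0,0,-0.16],[-0.215,0.167,-0.014,0,0,-0.16]]], claw=0)

```text
clock: 17.28
ee_pos: [0.5967, -0.014, 0.1748]
eef_rot: [0.919, 0.394, 0.0, 0.0]
ft_force: [-0.1, -0.7, -0.3]
gripper_width: 1.001
grasp_force: 0.0
```

Request:
jog_arm(targets=[[[-0.268,0.042,0,0,0,-0.16],[-0.268,0.042,0,0,0,-0.16],[-0.268,0.042,0,0,0,-0.16],[-0.268,0.042,0,0,0,-0.16],[-0.268,0.042,0,0,0,-0.16]]])

```text
clock: 17.7
ee_pos: [0.5503, -0.0804, 0.1745]
eef_rot: [0.793, 0.609, 0.0, -0.0]
ft_force: [0.5, -0.1, -0.3]
gripper_width: 1.0
grasp_force: 0.0
```

Request:
jog_arm(targets=[[[0.066,-0.081,0.06,0,0,-0.125],[0.066,-0.081,0.06,0,0,-0.125],[0.066,-0.081,0.06,0,0,-0.125],[0.066,-0.081,0.06,0,0,-0.125],[0.066,-0.081,0.06,0,0,-0.125]]])

```text
clock: 18.12
ee_pos: [0.5324, -0.0541, 0.1566]
eef_rot: [0.661, 0.75, 0.0, 0.0]
ft_force: [-0.7, -0.4, -0.6]
gripper_width: 0.998
grasp_force: 0.0
```

Request:
jog_arm(targets=[[[0.093,-0.05,0.06,0,0,-0.125],[0.093,-0.05,0.06,0,0,-0.125],[0.093,-0.05,0.06,0,0,-0.125],[0.093,-0.05,0.06,0,0,-0.125],[0.093,-0.05,0.06,0,0,-0.125]]])

```text
clock: 18.53
ee_pos: [0.5141, -0.029, 0.1388]
eef_rot: [0.502, 0.865, 0.0, 0.0]
ft_force: [-0.4, 0.2, -0.3]
gripper_width: 0.997
grasp_force: 0.0
```

Request:
jog_arm(targets=[[[0,0,0,0,0,0],[0,0,0,0,0,0],[0,0,0,0,0,0]]])

```text
clock: 18.78
ee_pos: [0.5138, -0.0291, 0.1386]
eef_rot: [0.501, 0.865, 0.0, 0.0]
ft_force: [-0.0, 0.4, 0.5]
gripper_width: 1.001
grasp_force: 0.0
```

```bash
python3 - <<'E'
from h import *
cv2.imwrite("pics/s6.png",np.hstack([arm.get_image("scene")[100:300,240:440],arm.get_image("top")[160:360,260:460]]).repeat(2,0).repeat(2,1))
print(pose()[:3,3])
plan([(.513,-.030,.03,120)])
E
```

```text
[ 0.51364216 -0.02906139  0.13855981]
[-0.002, -0.003, 0.362, 0.0, 0.0, 0.0] rows>= 3 [ 0.513 -0.03   0.03 ]
```

View pics/s6.png

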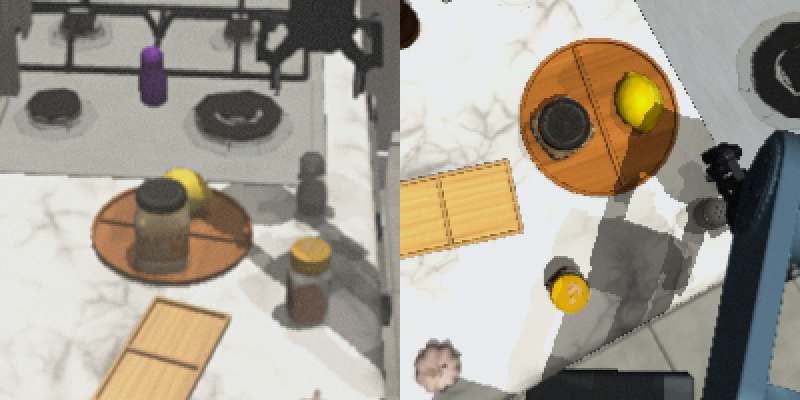

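Both round-tray items are well placed, one on each side of the rib. The fingers straddle the grey-capped shaker, so I go down.

Request:
jog_arm(targets=[[[-0.002,-0.003,0.1,0,0,0],[-0.002,-0.003,0.2,0,0,0],[-0.002,-0.003,0.3,0,0,0],[-0.002,-0.003,0.36,0,0,0],[-0.002,-0.003,0.376,0,0,0]]])

```text
clock: 19.3
ee_pos: [0.5102, -0.0292, 0.0223]
eef_rot: [0.5, 0.866, -0.001, -0.003]
ft_force: [-0.6, 1.4, -1.0]
gripper_width: 0.999
grasp_force: 0.0
```

Request:
jog_arm(targets=[[[0,0,0,0,0,0],[0,0,0,0,0,0],[0,0,0,0,0,0],[0,0,0,0,0,0],[0,0,0,0,0,0]]], claw=1, grip_force=30)

```text
clock: 19.72
ee_pos: [0.5142, -0.0304, 0.0274]
eef_rot: [0.5, 0.866, 0.0, 0.001]
ft_force: [-1.1, -0.4, 5.7]
gripper_width: 0.395
grasp_force: 28.0
```

Request:
jog_arm(targets=[[[0,0,0,0,0,0],[0,0,0,0,0,0],[0,0,0,0,0,0],[0,0,0,0,0,0]]])

```text
clock: 20.05
ee_pos: [0.5142, -0.0304, 0.0274]
eef_rot: [0.5, 0.866, 0.0, 0.001]
ft_force: [-1.7, -0.5, 6.3]
gripper_width: 0.393
grasp_force: 28.0
```

Request:
jog_arm(targets=[[[0,0,-0.02,0,0,0],[0,0,-0.05,0,0,0],[0,0,-0.1,0,0,0],[0,0,-0.1,0,0,0],[0,0,-0.1,0,0,0]]])

```text
clock: 20.47
ee_pos: [0.5143, -0.0302, 0.0571]
eef_rot: [0.5, 0.866, 0.0, 0.002]
ft_force: [0.5, 0.2, 0.1]
gripper_width: 0.392
grasp_force: 28.3
```

```bash
python3 - <<'E'
from h import *
cv2.imwrite("pics/s7.png",arm.get_image("scene")[110:230,340:460].repeat(4,0).repeat(4,1))
s=arm.sense();print(s["ft_force"],s["gripper_width"],s["grasp_force"])
E
```

```text
[-0.59624412 -0.88992521 -0.95274423] 0.3909810026444903 28.32921977445949
```

View pics/s7.png

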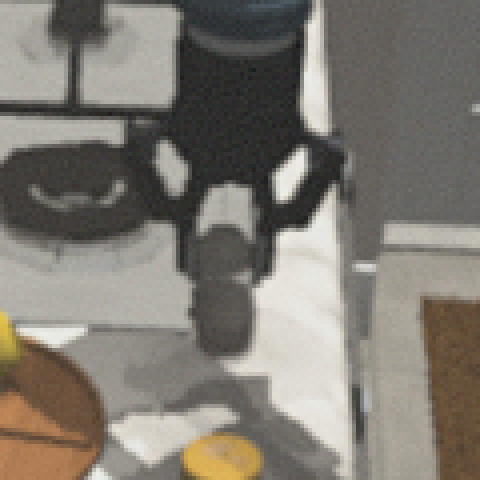

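The shaker is held upright at its waist (crop (225,290)). Carrying it to the near compartment of the oblong tray.

```bash
python3 - <<'E'
from h import *
print(pose()[:3,3])
plan([(.514,-.030,.13,120),(.518,.2465,.13,103.2),(.518,.2465,.035,103.2)])
E
```

```text
[ 0.51344023 -0.0299448   0.05619262]
[-0.001, 0.002, -0.246, 0.0, 0.0, 0.0] rows>= 2 [ 0.514 -0.03   0.13 ]
[0.395, 0.236, 0.0, 0.0, 0.0, 0.047] rows>= 4 [0.516 0.108 0.13 ]
[0.426, 0.176, 0.0, 0.0, 0.0, 0.046] rows>= 4 [0.518 0.246 0.13 ]
[0.001, -0.001, 0.316, 0.0, 0.0, 0.0] rows>= 3 [0.518 0.247 0.035]
```

Request:
jog_arm(targets=[[[0,0,-0.08,0,0,0],[0,0,-0.16,0,0,0],[0,0,-0.24,0,0,0],[0,0,-0.246,0,0,0]]])

```text
clock: 20.85
ee_pos: [0.5156, -0.0305, 0.1333]
eef_rot: [0.5, 0.866, 0.001, 0.003]
ft_force: [0.3, 0.6, -0.5]
gripper_width: 0.394
grasp_force: 28.7
```

Request:
jog_arm(targets=[[[0.08,0.05,0,0,0,0.01],[0.16,0.1,0,0,0,0.02],[0.24,0.145,0,0,0,0.03],[0.32,0.19,0,0,0,0.04],[0.395,0.236,0,0,0,0.047]]])

```text
clock: 21.27
ee_pos: [0.5139, 0.1095, 0.128]
eef_rot: [0.563, 0.826, -0.001, -0.001]
ft_force: [0.8, -0.0, -1.6]
gripper_width: 0.388
grasp_force: 28.7
```

Request:
jog_arm(targets=[[[0.09,0.035,0,0,0,0.01],[0.18,0.07,0,0,0,0.02],[0.27,0.11,0,0,0,0.03],[0.36,0.15,0,0,0,0.04],[0.426,0.176,0,0,0,0.046]]])

```text
clock: 21.68
ee_pos: [0.5162, 0.2486, 0.1279]
eef_rot: [0.621, 0.784, -0.001, -0.001]
ft_force: [-0.3, -1.3, -0.6]
gripper_width: 0.386
grasp_force: 28.7
```

Request:
jog_arm(targets=[[[0,0,0,0,0,0],[0,0,0,0,0,0],[0,0,0.1,0,0,0],[0,0,0.2,0,0,0],[0,0,0.2,0,0,0]]])

```text
clock: 22.1
ee_pos: [0.5122, 0.244, 0.0631]
eef_rot: [0.621, 0.784, -0.005, -0.003]
ft_force: [-3.2, -0.7, -1.1]
gripper_width: 0.391
grasp_force: 28.5
```

```bash
python3 - <<'E'
from h import *
cv2.imwrite("pics/s8.png",arm.get_image("scene")[180:330,250:400].repeat(4,0).repeat(4,1))
s=arm.sense();print(s["ee_pos"],s["gripper_width"],s["grasp_force"])
plan([(.518,.2465,.035,103.2)])
E
```

```text
[0.51366178 0.24438917 0.06568442] 0.38672533351833344 28.49896519241156
[0.004, 0.017, 0.102, -0.003, 0.0, 0.0] rows>= 1 [0.518 0.247 0.035]
```

View pics/s8.png

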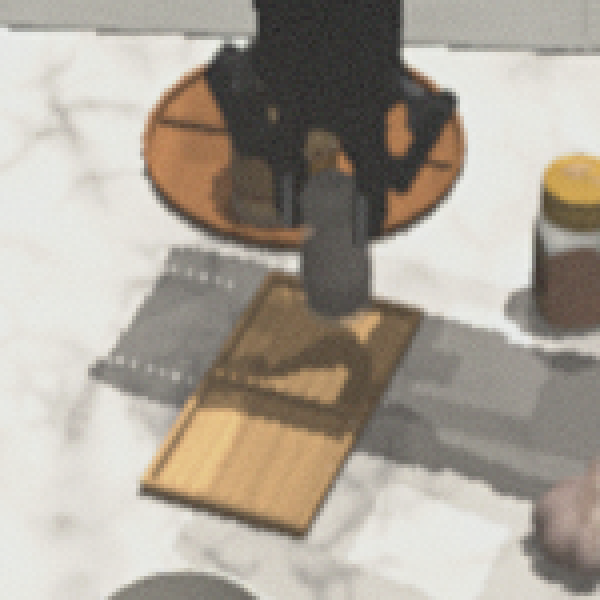

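The shaker hangs upright above the far compartment in this view (crop (335,300)). Lowering.

Request:
jog_arm(targets=[[[0,0.004,0.04,0,0,0],[0,0.004,0.08,0,0,0],[0,0.004,0.108,0,0,0],[0,0.004,0.108,0,0,0],[0,0.004,0.108,0,0,0]]])

```text
clock: 22.57
ee_pos: [0.5181, 0.2465, 0.0368]
eef_rot: [0.621, 0.784, -0.0, -0.0]
ft_force: [0.1, -0.4, -0.6]
gripper_width: 0.383
grasp_force: 28.5
```

Request:
jog_arm(targets=[[[0,0,0.003,0,0,0],[0,0,0.006,0,0,0],[0,0,0.006,0,0,0]]])

```text
clock: 22.82
ee_pos: [0.5187, 0.2468, 0.0357]
eef_rot: [0.621, 0.784, 0.0, 0.0]
ft_force: [0.3, 0.7, -1.1]
gripper_width: 0.387
grasp_force: 28.5
```

Request:
jog_arm(targets=[[[0,0,0.004,0,0,0],[0,0,0.008,0,0,0],[0,0,0.008,0,0,0]]])

```text
clock: 23.07
ee_pos: [0.5184, 0.2467, 0.0328]
eef_rot: [0.621, 0.784, 0.0, 0.0]
ft_force: [0.3, -0.1, -0.6]
gripper_width: 0.388
grasp_force: 28.4
```

Request:
jog_arm(targets=[[[0,0,0.003,0,0,0],[0,0,0.003,0,0,0],[0,0,0.003,0,0,0]]])

```text
clock: 23.32
ee_pos: [0.5186, 0.2468, 0.0327]
eef_rot: [0.621, 0.784, 0.0, 0.0]
ft_force: [-1.6, -0.2, 5.5]
gripper_width: 0.39
grasp_force: 30.1
```

Contact. Release, rise and go to the garlic.

Request:
jog_arm(targets=[[[0,0,0,0,0,0],[0,0,0,0,0,0],[0,0,0,0,0,0],[0,0,0,0,0,0],[0,0,0,0,0,0]]], claw=0)

```text
clock: 23.73
ee_pos: [0.5183, 0.2466, 0.0319]
eef_rot: [0.621, 0.784, -0.0, -0.0]
ft_force: [0.2, 0.1, 0.1]
gripper_width: 1.003
grasp_force: 0.0
```

Request:
jog_arm(targets=[[[0,0,-0.05,0,0,0],[0,0,-0.15,0,0,0],[0,0,-0.28,0,0,0],[0,0,-0.4,0,0,0],[0,0,-0.4,0,0,0]]])

```text
clock: 24.15
ee_pos: [0.5233, 0.248, 0.1604]
eef_rot: [0.62, 0.784, 0.005, 0.004]
ft_force: [1.6, 0.7, 1.5]
gripper_width: 1.004
grasp_force: 0.0
```

```bash
python3 - <<'E'
from h import *
print(pose()[:3,3])
plan([(.319,.293,.13,120),(.319,.293,.004,120)])
E
```

```text
[0.52327327 0.24800747 0.16040449]
[0.151, -0.315, 0.046, 0.002, 0.0, -0.046] rows>= 3 [0.421 0.27  0.145]
[0.195, -0.289, 0.049, 0.002, 0.001, -0.047] rows>= 3 [0.319 0.293 0.13 ]
[0.0, 0.0, 0.42, 0.0, 0.0, 0.0] rows>= 4 [0.319 0.293 0.004]
```

Request:
jog_arm(targets=[[[0.151,-0.3,0.02,0,0,-0.046],[0.151,-0.3,0.02,0,0,-0.046],[0.151,-0.3,0.02,0,0,-0.046],[0.151,-0.3,0.02,0,0,-0.046],[0.151,-0.3,0.02,0,0,-0.046]]])

```text
clock: 24.57
ee_pos: [0.4199, 0.2704, 0.1461]
eef_rot: [0.562, 0.827, 0.0, 0.0]
ft_force: [1.0, -0.5, -0.0]
gripper_width: 1.006
grasp_force: 0.0
```

Request:
jog_arm(targets=[[[0.195,-0.289,0.05,0,0,-0.047],[0.195,-0.289,0.05,0,0,-0.047],[0.195,-0.289,0.05,0,0,-0.047],[0.195,-0.289,0.05,0,0,-0.047],[0.195,-0.289,0.05,0,0,-0.047]]])

```text
clock: 24.98
ee_pos: [0.3189, 0.2929, 0.1313]
eef_rot: [0.499, 0.866, 0.0, 0.001]
ft_force: [0.4, 0.6, 0.5]
gripper_width: 0.994
grasp_force: 0.0
```

Request:
jog_arm(targets=[[[0,0,0,0,0,0],[0,0,0,0,0,0],[0,0,0,0,0,0]]])

```text
clock: 25.23
ee_pos: [0.3198, 0.2925, 0.1314]
eef_rot: [0.5, 0.866, 0.0, 0.0]
ft_force: [0.4, -0.0, 0.5]
gripper_width: 1.003
grasp_force: 0.0
```

```bash
python3 - <<'E'
from h import *
im=arm.get_image("scene"); cv2.imwrite("pics/s9.png",im[180:330,250:450].repeat(4,0).repeat(4,1))
print(pose()[:3,3]); c=mask(im,(0,25,40),(179,160,220),(378,290,415,330)); print(c.min(0),c.max(0)); e=cv2.fitEllipse(c); print(e,plane("scene",[e[0]],.027))
plan([(.319,.294,.06,120)])
E
```

```text
[0.31952671 0.29247059 0.1312362 ]
[384 296] [411 325]
((397.60894775390625, 311.5210266113281), (25.60479164123535, 26.243867874145508), 149.98130798339844) [[0.31365144 0.29985933]]
[0.005, 0.001, 0.237, 0.0, 0.0, 0.0] rows>= 2 [0.319 0.294 0.06 ]
```

View pics/s9.png

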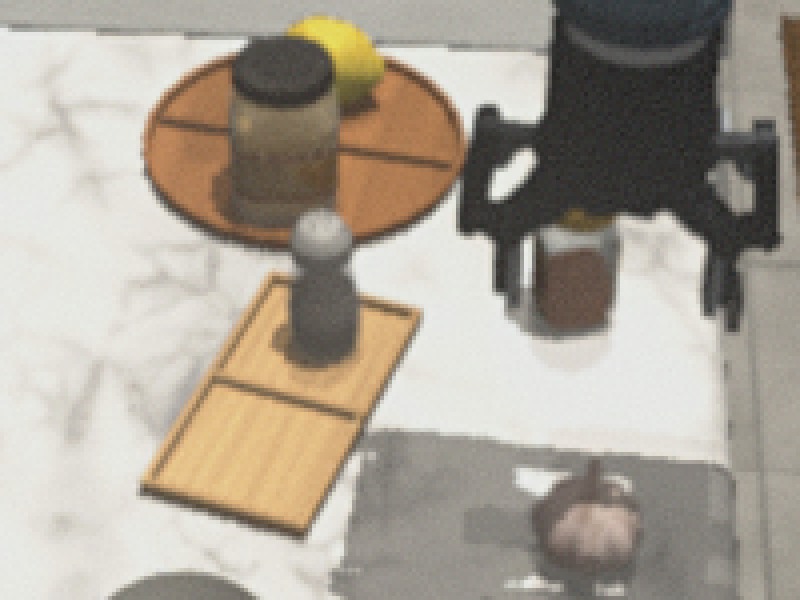

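The shaker stands upright in its compartment at crop (325,300). The garlic at crop (588,520) is free and lies at about (0.318, 0.296). I descend on it.

Request:
jog_arm(targets=[[[0.01,0,0.1,0,0,0],[0.01,0,0.2,0,0,0],[0.01,0,0.3,0,0,0],[0.01,0,0.4,0,0,0],[0.01,0,0.424,0,0,0]]])

```text
clock: 25.7
ee_pos: [0.3142, 0.2933, -0.0]
eef_rot: [0.5, 0.866, -0.003, -0.002]
ft_force: [-1.2, -0.9, -0.5]
gripper_width: 1.0
grasp_force: 0.0
```

Request:
jog_arm(targets=[[[0,0,0,0,0,0],[0,0,0,0,0,0],[0,0,0.003,0,0,0]]])

```text
clock: 25.95
ee_pos: [0.3185, 0.296, 0.0046]
eef_rot: [0.5, 0.866, 0.001, 0.001]
ft_force: [0.6, 0.4, 0.9]
gripper_width: 0.999
grasp_force: 0.0
```

Request:
jog_arm(targets=[[[0,0,0,0,0,0],[0,0,0,0,0,0],[0,0,0,0,0,0],[0,0,0,0,0,0],[0,0,0,0,0,0]]], claw=1, grip_force=25)

```text
clock: 26.37
ee_pos: [0.3174, 0.2956, 0.004]
eef_rot: [0.5, 0.866, 0.001, 0.0]
ft_force: [-1.5, -0.6, 8.1]
gripper_width: 0.487
grasp_force: 20.7
```

Request:
jog_arm(targets=[[[0,0,0,0,0,0],[0,0,0,0,0,0],[0,0,0,0,0,0],[0,0,0,0,0,0]]])

```text
clock: 26.7
ee_pos: [0.3174, 0.2956, 0.004]
eef_rot: [0.5, 0.866, 0.001, 0.0]
ft_force: [-1.4, -1.4, 8.6]
gripper_width: 0.476
grasp_force: 20.7
```

The garlic is pinched above its widest part. I'll open, go 7 mm lower and grip again.

Request:
jog_arm(targets=[[[0,0,0,0,0,0],[0,0,0,0,0,0],[0,0,0,0,0,0],[0,0,0.012,0,0,0],[0,0,0.024,0,0,0]]], claw=0)

```text
clock: 27.12
ee_pos: [0.3168, 0.2953, -0.0045]
eef_rot: [0.5, 0.866, 0.0, 0.0]
ft_force: [-0.1, -0.4, -0.1]
gripper_width: 0.995
grasp_force: 0.0
```

Request:
jog_arm(targets=[[[0,0,0,0,0,0],[0,0,0,0,0,0]]])

```text
clock: 27.28
ee_pos: [0.3162, 0.295, -0.0048]
eef_rot: [0.5, 0.866, -0.001, -0.0]
ft_force: [-0.2, -0.9, -0.4]
gripper_width: 1.001
grasp_force: 0.0
```

```bash
python3 - <<'E'
from h import *
for n,z in(("scene",(378,290,415,330)),):
    im=arm.get_image(n); cv2.imwrite("pics/s10.png",im[270:350,350:450].repeat(6,0).repeat(6,1))
s=arm.sense(); print(s["ee_pos"],s["ft_force"])
E
```

```text
[ 0.31644085  0.29507433 -0.0046149 ] [-0.72309956  0.27084111 -0.48253722]
```

View pics/s10.png

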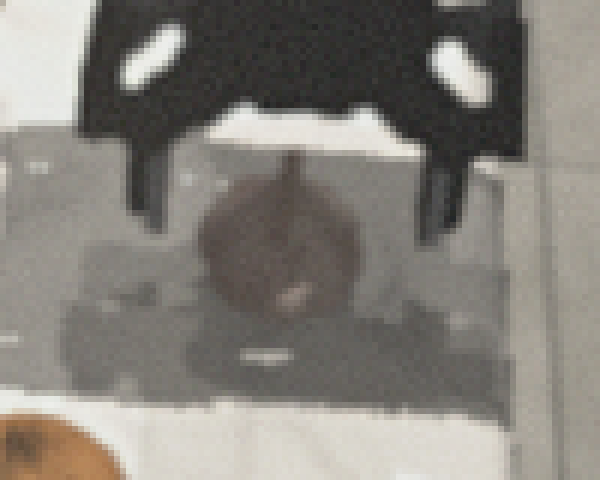

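The garlic stands upright between the fingers; their tips show at crop (152,232) and (435,242). I'll check the true tip height by casting those pixels.

```bash
python3 - <<'E'
from h import *
px=[(350+152/6,270+232/6),(350+435/6,270+242/6)]
for z in (0,.01,.02,.03): p=plane("scene",px,z); print(z,p.round(3).tolist(),p.mean(0).round(3))
print(plane("scene",[(350+280/6,270+312/6)],.004))
E
```

```text
0 [[0.368, 0.296], [0.283, 0.245]] [0.325 0.27 ]
0.01 [[0.363, 0.304], [0.279, 0.253]] [0.321 0.279]
0.02 [[0.358, 0.313], [0.276, 0.262]] [0.317 0.288]
0.03 [[0.354, 0.321], [0.272, 0.271]] [0.313 0.296]
[[0.30998073 0.30671679]]
```

The tips read about 20 mm above the worktop, well behind the TCP, which agrees with the high grips so far. I go down another 8 mm in small steps, watching the force, then grip.

Request:
jog_arm(targets=[[[0,0,0.007,0,0,0],[0,0,0.013,0,0,0],[0,0,0.013,0,0,0]]])

```text
clock: 27.58
ee_pos: [0.3165, 0.2951, -0.0086]
eef_rot: [0.5, 0.866, -0.0, -0.0]
ft_force: [0.4, 0.5, -0.7]
gripper_width: 0.996
grasp_force: 0.0
```

Request:
jog_arm(targets=[[[0,0,0.007,0,0,0],[0,0,0.013,0,0,0],[0,0,0.013,0,0,0]]])

```text
clock: 27.83
ee_pos: [0.3165, 0.2951, -0.0124]
eef_rot: [0.5, 0.866, -0.0, -0.0]
ft_force: [-0.1, 0.1, 0.4]
gripper_width: 0.999
grasp_force: 0.0
```

Request:
jog_arm(targets=[[[0,0,0,0,0,0],[0,0,0,0,0,0],[0,0,0,0,0,0],[0,0,0,0,0,0],[0,0,0,0,0,0]]], claw=0.55, grip_force=25)

```text
clock: 28.25
ee_pos: [0.3169, 0.2953, -0.0115]
eef_rot: [0.5, 0.866, -0.0, 0.0]
ft_force: [-1.6, -1.3, 7.4]
gripper_width: 0.628
grasp_force: 24.8
```

Request:
jog_arm(targets=[[[0,0,0,0,0,0],[0,0,0,0,0,0],[0,0,0,0,0,0]]])

```text
clock: 28.5
ee_pos: [0.3169, 0.2953, -0.0115]
eef_rot: [0.5, 0.866, 0.0, 0.0]
ft_force: [-3.1, -1.1, 7.0]
gripper_width: 0.631
grasp_force: 24.8
```

Request:
jog_arm(targets=[[[0,0,-0.02,0,0,0],[0,0,-0.06,0,0,0],[0,0,-0.12,0,0,0],[0,0,-0.2,0,0,0],[0,0,-0.28,0,0,0]]])

```text
clock: 28.92
ee_pos: [0.316, 0.2949, 0.0726]
eef_rot: [0.5, 0.866, -0.001, -0.0]
ft_force: [0.0, 1.0, 0.2]
gripper_width: 0.63
grasp_force: 26.5
```

Request:
jog_arm(targets=[[[0,0,-0.1,0,0,0],[0,0,-0.1,0,0,0],[0,0,-0.1,0,0,0]]])

```text
clock: 29.17
ee_pos: [0.3182, 0.296, 0.1038]
eef_rot: [0.5, 0.866, 0.002, 0.001]
ft_force: [-0.5, -0.4, -0.3]
gripper_width: 0.626
grasp_force: 26.5
```

```bash
python3 - <<'E'
from h import *
print(pose()[:3,3])
plan([(.498,.3335,.11,103.2),(.498,.3335,-.004,103.2)])
E
```

```text
[0.31817424 0.29601397 0.10382353]
[-0.096, 0.291, -0.009, 0.001, 0.0, 0.047] rows>= 3 [0.408 0.315 0.107]
[-0.052, 0.301, -0.01, 0.001, 0.0, 0.047] rows>= 3 [0.498 0.333 0.11 ]
[0.0, 0.001, 0.38, 0.0, 0.0, 0.0] rows>= 3 [ 0.498  0.334 -0.004]
```

Request:
jog_arm(targets=[[[-0.02,0.06,0,0,0,0.01],[-0.04,0.12,0,0,0,0.02],[-0.06,0.18,0,0,0,0.03],[-0.08,0.24,0,0,0,0.04],[-0.096,0.291,-0.01,0,0,0.047]]])

```text
clock: 29.58
ee_pos: [0.4064, 0.3134, 0.1027]
eef_rot: [0.563, 0.826, -0.002, -0.001]
ft_force: [-0.2, 0.2, -0.6]
gripper_width: 0.627
grasp_force: 26.5
```

Request:
jog_arm(targets=[[[-0.01,0.06,0,0,0,0.01],[-0.02,0.12,0,0,0,0.02],[-0.03,0.18,0,0,0,0.03],[-0.04,0.24,0,0,0,0.04],[-0.052,0.301,0,0,0,0.047]]])

```text
clock: 30.0
ee_pos: [0.496, 0.3323, 0.1027]
eef_rot: [0.622, 0.783, -0.001, -0.001]
ft_force: [0.9, -0.5, -0.5]
gripper_width: 0.625
grasp_force: 26.5
```

Request:
jog_arm(targets=[[[0,0,0,0,0,0],[0,0,0,0,0,0],[0,0,0.1,0,0,0],[0,0,0.2,0,0,0],[0,0,0.2,0,0,0]]])

```text
clock: 30.42
ee_pos: [0.4901, 0.3303, 0.0382]
eef_rot: [0.621, 0.783, -0.005, -0.003]
ft_force: [-1.7, -1.3, -1.8]
gripper_width: 0.623
grasp_force: 26.8
```

Request:
jog_arm(targets=[[[0,0,0,0,0,0],[0,0,0,0,0,0]]])

```text
clock: 30.58
ee_pos: [0.4962, 0.3328, 0.0457]
eef_rot: [0.622, 0.783, 0.0, -0.0]
ft_force: [0.1, 0.4, -0.4]
gripper_width: 0.624
grasp_force: 26.8
```

```bash
python3 - <<'E'
from h import *
cv2.imwrite("pics/s11.png",arm.get_image("scene")[180:330,250:400].repeat(4,0).repeat(4,1))
s=arm.sense();print(s["ee_pos"],s["gripper_width"],s["grasp_force"])
plan([(.498,.3335,-.004,103.2)])
E
```

```text
[0.49708767 0.33313479 0.04659441] 0.629678308775761 26.75443623083993
[0.0, 0.003, 0.169, 0.001, 0.0, 0.0] rows>= 2 [ 0.498  0.333 -0.004]
```

View pics/s11.png

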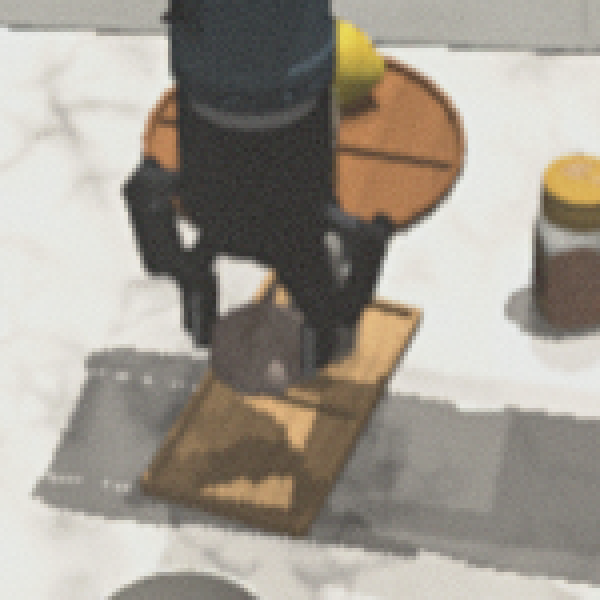

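The garlic is upright in the fingers over the free compartment (crop (255,340)). Lowering.

Request:
jog_arm(targets=[[[0,0,0.05,0,0,0],[0,0,0.1,0,0,0],[0,0,0.145,0,0,0],[0,0,0.168,0,0,0],[0,0,0.168,0,0,0]]])

```text
clock: 31.05
ee_pos: [0.4964, 0.3327, -0.0058]
eef_rot: [0.622, 0.783, -0.0, -0.0]
ft_force: [1.5, -0.8, -0.2]
gripper_width: 0.626
grasp_force: 26.7
```

Request:
jog_arm(targets=[[[0,0,0,0,0,0],[0,0,0.003,0,0,0],[0,0,0.003,0,0,0]]])

```text
clock: 31.3
ee_pos: [0.4968, 0.3328, -0.0058]
eef_rot: [0.622, 0.783, 0.0, 0.0]
ft_force: [-0.2, -0.4, -0.3]
gripper_width: 0.626
grasp_force: 26.7
```

Request:
jog_arm(targets=[[[0,0,0.003,0,0,0],[0,0,0.005,0,0,0],[0,0,0.005,0,0,0]]])

```text
clock: 31.55
ee_pos: [0.4969, 0.3329, -0.0065]
eef_rot: [0.622, 0.783, 0.0, 0.0]
ft_force: [-2.6, -2.3, 8.5]
gripper_width: 0.626
grasp_force: 27.3
```

Contact. I back off a hair, open and rise, then move clear.

Request:
jog_arm(targets=[[[0,0,-0.003,0,0,0],[0,0,-0.003,0,0,0],[0,0,-0.003,0,0,0]]])

```text
clock: 31.8
ee_pos: [0.4968, 0.3329, -0.0064]
eef_rot: [0.622, 0.783, 0.0, 0.0]
ft_force: [-1.0, 0.2, 3.8]
gripper_width: 0.629
grasp_force: 27.1
```

Request:
jog_arm(targets=[[[0,0,0,0,0,0],[0,0,0,0,0,0],[0,0,0,0,0,0],[0,0,0,0,0,0],[0,0,0,0,0,0]]], claw=0.1)

```text
clock: 32.22
ee_pos: [0.4962, 0.3326, -0.0073]
eef_rot: [0.622, 0.783, -0.0, -0.0]
ft_force: [-0.1, 0.1, 0.9]
gripper_width: 0.903
grasp_force: 0.0
```

Request:
jog_arm(targets=[[[0,0,-0.06,0,0,0],[0,0,-0.16,0,0,0],[0,0,-0.28,0,0,0],[0,0,-0.4,0,0,0],[0,0,-0.52,0,0,0]]])

```text
clock: 32.63
ee_pos: [0.496, 0.3324, 0.1503]
eef_rot: [0.622, 0.783, -0.0, -0.0]
ft_force: [0.6, 0.9, 0.1]
gripper_width: 0.903
grasp_force: 0.0
```

Request:
jog_arm(targets=[[[0,0,-0.15,0,0,0],[0,-0.15,-0.15,0,0,0],[0,-0.3,-0.15,0,0,0],[0,-0.4,-0.15,0,0,0],[0,-0.4,-0.15,0,0,0]]])

```text
clock: 33.05
ee_pos: [0.3724, 0.3039, 0.1924]
eef_rot: [0.621, 0.784, -0.003, -0.002]
ft_force: [0.1, 0.3, -0.5]
gripper_width: 0.899
grasp_force: 0.0
```

Request:
jog_arm(targets=[[[-0.12,0,0,0,0,0],[-0.24,0,0,0,0,0],[-0.36,0,0,0,0,0],[-0.48,0,0,0,0,0],[-0.6,0,0,0,0,0]]])

```text
clock: 33.47
ee_pos: [0.4203, 0.1287, 0.1941]
eef_rot: [0.621, 0.783, 0.0, 0.0]
ft_force: [0.7, 0.4, -0.1]
gripper_width: 0.897
grasp_force: 0.0
```

```bash
python3 - <<'E'
from h import *
a=arm.get_image("scene")[180:360,240:440]; b=arm.get_image("top")[170:350,200:400]
cv2.imwrite("pics/s12.png",np.hstack([a,b]).repeat(2,0).repeat(2,1))
print(arm.sense()["ee_pos"])
E
```

```text
[0.42157759 0.12594981 0.19418717]
```

View pics/s12.png

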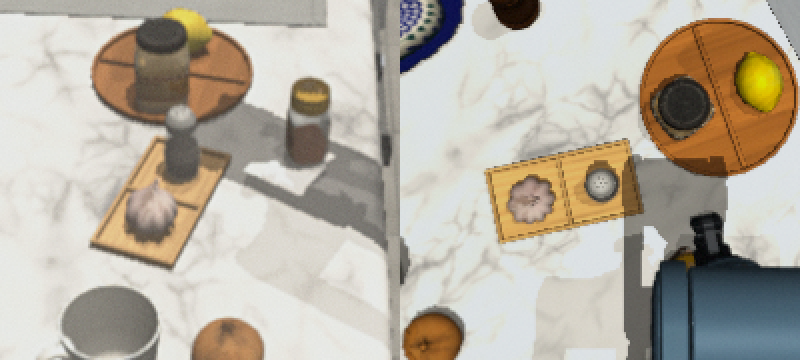

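The jar and lemon sit either side of the rib, and the garlic and shaker stand in their own compartments. The spice jar, onion and mug haven't moved, and the arm is clear, so I hand in.

```bash
python3 -c "
from bench import arm
print(arm.finish_job())"
```

```text
the job is handed in; nothing more can be done
None
```

Both trays are made up and the job is handed in at about 34 s: the jar and lemon are in the round tray on either side of the rib, the shaker and garlic are in the oblong tray's two compartments, and the spice jar, onion and mug were left alone.

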